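Register a bar blank and hold the clamp lever at five clicks

ROBOT

A 6-joint arm with a two-finger parallel gripper is mounted at the origin on the work surface. World frame = base frame: x ahead of the robot, y to its left, z up, the work surface at z = 0. Lengths are in mm, angles in rad, forces in N, time in s.
With the tool pointing down it reaches from about 400 to 925 mm from the base axis. Payload 12.5 kg.
Tool frame: the origin (TCP) lies on the centre line of the jaws, within the pads' length; the fingertips stand 17 mm ahead of it and the grasp point (between the pads) lies 2 mm behind it; z points along the fingers, y is the line along which they close (so a half turn about z gives the same grasp; the last joint's range is limited). The gripper opens to 95 mm and grips with 3 to 60 N. Pads are 20 mm wide; open, the fingers measure 119 mm over their backs; the gripper's body (75 mm by 180 mm) begins 59 mm behind the grasp point.
Start: joints at [-1.364, 0.491, 1.559, -0, 1.092, -0.106], TCP at [192.35, -594.682, 231.661] pointing down, gripper open.
Joint ranges: [-3.1, 3.1], [-0.84, 2.19], [0.05, 2.79], [-1.13, 4.28], [0.06, 2.93], [-2.69, 2.69]. Speed limits (rad/s): [2.22, 2.22, 2.79, 3.14, 3.14, 3.14].

INTERFACE

Orientations are given as [roll, pitch, yaw] about the fixed x, y, z axes, in that order (R = Rz(yaw) Ry(pitch) Rx(roll)).
In Python, from cell import env gives the robot as it stands.
- The arm moves only by the tool drive_tool, never from a script. Its argument "deltas" is text: rows parted by semicolons, each of 4 numbers parted by spaces: the shift along the world's x, y, z normalised to -1 to 1, where 1 is 100 mm, then the turn about the world's z normalised to -1 to 1, where 1 is 180 degrees. A call has 1 to 10 rows; each row shifts and turns the commanded pose from where the row before left it; what a row does not reach is not made up. A row lasts 1/12 s, in which the tool goes at most 41.7 mm and 7.16 degrees, less where a joint would pass 70% of its speed; a pose out of reach is approached as far as the arm can. A call with a number of a shift or a turn outside -1 to 1 is refused whole. A call with a gripper value outside its range is refused whole. "gripper" is the closure, from 0 (fully open) to 1 (shut), set as the call begins (left out, the last holds). The fingers move at their own pace and stop on an object; the grip force is fixed at half the most. Time passes only in rows, so rows that do not move let the fingers close. It gives the time, the measured TCP pose, the force, the opening and the grip force at its end, in the units of the state.
- env.state(): the state, without advancing time (a new reading comes with each control period).
- env.read_camera(name): name is "side" or "top" or "wrist"; returns (picture, depth): 400x640x3 uint8, red, green, blue; 400x640 float32, mm along the optical axis (not along the pixel's ray), 0 where there is no reading.
- env.camera_params(name): a dict with "mtx" (3x3 intrinsics, pixels), "camera_from_world" (4x4, takes a point from world to camera coordinates); the wrist camera has in their place "mount" (4x4, takes a point from camera to tool coordinates, whose origin is the TCP and whose axes are the flange's). Camera axes: x right, y down, z forward; pixel columns grow to the right and rows downward; lengths in mm; the calibration is good to about 2 mm. A picture is of the moment at which its call begins: read the wrist's pose just before it. camera_params takes no time and is no camera call.
- env.job_done(): hands the job in; it is judged then, once.
The state is a dict: "t": time; "joints": joint angles; "qvel": joint speeds; "tau": joint torques, N m; "eef_pos": TCP position; "tcp_rot": TCP orientation; "ft_force": force on the tool from outside, world axes, zero at the start; "moment": the same for the moment, N m; "opening": opening from 0.0 (shut) to 1.0 (fully open); "grip_force": force on a finger pad.
Only numpy, scipy, OpenCV 4.12 (cv2) and the standard library are available. Lean on these libraries where they do the work, as an engineer would, in place of code of your own. Each camera call takes 0.05 s, during which the arm holds its last target. There are 200 camera calls.

TASK

Slide the loose brass bar blank home on the aluminium fixture, its long side against the two pins and its end against the end stop. Then swing the click lever exactly five clicks (counted by feel, never a sixth) so that the clamp pad presses on the bar, and finish with the gripper still holding the lever at the fifth click, because it springs back when let go. Leave all the other things where they are.

Things in the scene. Friction and masses are not known exactly. Their poses are not given: they have to be found in the camera images.
- fixture: Fixed aluminium clamping fixture, a plate 12 mm thick on the table. Its frame: origin at table height, z up, +x away from the robot (turned by its yaw), +y along the clamp's stroke, to the robot's left. The plate spans x -150..75, y -190..140 mm in this frame. On it stand the bar's stops (left half) and a lever-driven clamp (right half).
- nest_center (a point): Where the bar's centre lies when home (fixture frame x 0, y 75, z 19 mm, same axes). From here, in mm: two steel stop pins, 10 diameter, centred at x +15, y -20 and +20, tops 28 above the table, take the long side at x +10; the end stop, an aluminium block 16 thick (x -45..+15), face at y +35, top 28 above the table. The bar comes in from -x and -y.
- bar_center (a point): Centre of the loose brass bar blank, 20 x 70 x 14 mm (its own x, y, z; y is its length), about 160 g, flat on the plate (top of plate 12 mm, of bar 26 mm above the table), its centre 50 to 80 mm short of home along the fixture's x, turned up to 0.35 rad. When home its y lies along the fixture's y.
- lever (a joint): Click lever, rad: 0 at rest stop, grows anticlockwise from above, end stop 1.45. A sprung ball drops into notches 0.22 apart: click n is at 0.22 n (fifth 1.10, sixth would be 1.32). A spring returns it to 0 when let go. Each click advances the pad 9 mm; it meets a bar that is home midway from click 4 to 5. Push at handle: 2 to 6 N, sinking towards each notch, 3 N step up on leaving it.
- lever_pivot (a point): Point on the lever's vertical pivot axis, top of its dark hub (40 mm above the table; fixture frame x -41, y -100). The handle circles it at 80 mm radius. Round it lie the notched disc (radius 49 mm, top 26) and, on the -y side, the detent housing (top 34).
- handle: Upright round black handle post (turns freely on its own axis) on the lever's end, 16 mm diameter, 30 to 80 mm above the table; origin on its axis 58 mm above the table. At rest it stands on the robot's side, at 149 degrees anticlockwise from the fixture's +x about the pivot. The lever arm under it is 16 mm wide, top 34 mm above the table. It can be pinched from above or pushed from its +y side.
- pad: Rubber clamp pad, 12 mm diameter, on a sprung plunger at the end of the toothed rack; origin at table height under its face's centre (fixture x 0, y 0 at rest; face centre 20 mm up). It moves along the fixture's +y. It gives about 1 N on touching and 2 N at the fifth click. The rack and jaw behind it reach 31 mm above the table, its guide 34 mm.
- offcut: Bystander, leave alone: short brass offcut block, 20 x 30 x 14 mm, on the plate's far edge. Origin at its underside.
- ring_blank: Bystander, leave alone: plain steel ring, 23 mm across, 8 mm tall, on the plate's far edge. Origin at its underside.
- calipers: Bystander, leave alone: steel slide calipers lying flat, 170 mm long, up to 12 mm thick, beyond the plate. Origin at its underside.
- screwdriver: Bystander, leave alone: screwdriver lying flat, 160 mm, left of the plate. Origin at its underside.
- flux_jar: Bystander, leave alone: amber jar with black cap, 52 mm across, 60 mm tall, left of the plate. Origin at its underside.
- ring_stand: Bystander, leave alone: wooden cone on a round foot 70 mm across, 100 mm tall, right of the plate. Origin at its underside.
- hex_key: Bystander, leave alone: dark steel L-shaped hex key, 90 mm long, 5 mm thick, flat on the table on the robot's side of the plate. Origin at its underside.
Things that resemble listed ones, but are neither listed nor needed, are in the scene too. There is more than one size of the part that bears bar_center; the job needs the middle-sized.

How it is judged:
By the outcome, as a careful person would: the job done as asked, in the order asked, and still so for the second after the job is handed in, while the arm keeps its last pose, push and grip.
It also fails if it takes over 70 s, if anything falls off the work surface, if the arm or the gripper's body presses on something with over 40 N, if the wrist force passes 120 N, or if a joint passes its speed limit or range.

## Working session

There is one attempt and no reset: what is moved stays moved. The work goes in short steps, Python scripts to look and compute and a tool call to move; the robot and the scene stay as the last step left them, time stands still between calls to the robot, and variables do not carry over. Pictures are saved under pics/ and viewed, at most 10 in all, crops included, and the job is handed in when it is done.

Besides the shell and the picture viewer there is one more tool, called after ">>>" as name(argument=value, ...) on one line, values as JSON. drive_tool: Moves the arm, as the interface text tells. Its arguments: {"type":"object","properties":{"deltas":{"type":"string"},"gripper":{"type":"number"}},"required":["deltas"]}

```bash
mkdir -p pics; python3 - <<'E'
from cell import env
import cv2,numpy as np
s=env.state();print(s)
for n in("top","side"):
    p,d=env.read_camera(n);np.savez(f"pics/{n}0.npz",p=p,d=d)
    cv2.imwrite(f"pics/{n}0.png",p[...,::-1]);c=env.camera_params(n);print(n,c)
print(env.camera_params("wrist"))
E
```

```text
{'t': 0.0, 'joints': array([-1.36358723e+00,  4.91583336e-01,  1.55948870e+00,  1.42625703e-05,
        1.09171203e+00, -1.05583842e-01]), 'qvel': array([0.00021031, 0.00113011, 0.0006211 , 0.00142772, 0.00103682,
       0.00037165]), 'tau': array([ 1.56272476e-03, -6.12639999e+01, -2.58175635e+01,  6.93259388e-02,
        4.82237292e-02, -1.17465443e-04]), 'eef_pos': array([ 192.30672049, -594.42054671,  231.03345705]), 'tcp_rot': array([-3.14040921e+00, -1.38139215e-04,  3.12786273e-01]), 'ft_force': array([ 0.04498775, -0.44587228, -0.13318763]), 'moment': array([ 0.03290112,  0.03759945, -0.03355857]), 'grip_force': 0.0, 'opening': 1.0001830470670339}
top {'mtx': array([[485.74077816,   0.        , 325.47897095],
       [  0.        , 485.74077816, 203.16769746],
       [  0.        ,   0.        ,   1.        ]]), 'camera_from_world': array([[-3.94201782e-03, -9.99949372e-01, -9.25822677e-03,
         1.23458510e+01],
       [-9.81255142e-01,  5.65182572e-03, -1.92630226e-01,
         5.80719870e+02],
       [ 1.92672799e-01,  8.32533084e-03, -9.81227742e-01,
         9.89067277
[... 438 characters left out ...]
07983233e+02],
       [ 8.63938536e-02, -6.83818164e-01, -7.24519717e-01,
         8.41381945e+02],
       [ 0.00000000e+00,  0.00000000e+00,  0.00000000e+00,
         1.00000000e+00]])}
{'mtx': array([[309.24821457,   0.        , 316.74732427],
       [  0.        , 309.24821457, 200.1241111 ],
       [  0.        ,   0.        ,   1.        ]]), 'mount': array([[-1.15205642e-03, -9.71960888e-01, -2.35139756e-01,
         6.55735837e+01],
       [ 9.99999286e-01, -1.19461131e-03,  3.85297687e-05,
         8.41963358e-02],
       [-3.18350041e-04, -2.35139543e-01,  9.71961570e-01,
        -1.52797658e+02],
       [ 0.00000000e+00,  0.00000000e+00,  0.00000000e+00,
         1.00000000e+00]])}
```

View pics/top0.png

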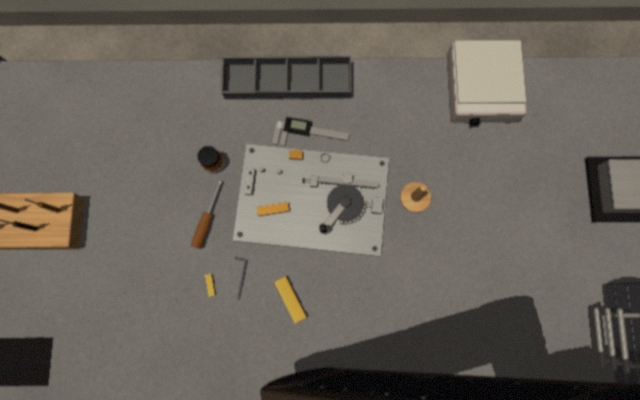

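The top view shows the plate with corners near (247,146), (390,157), (381,254) and (235,241). There are three bar-like brass things: a small one on the table (210,285), a large one on the table (290,300), and a middle one on the plate (273,209). The one on the plate, short of the pins, fits the description. I'll confirm it in an enlarged crop.

```bash
cat > h.py <<'E'
from cell import env
import numpy as np, cv2
def ray(n,uv,z):
    """pixel -> world at height z (fixed camera)"""
    c=env.camera_params(n);T=np.linalg.inv(c["camera_from_world"]);
    return hit(T,c["mtx"],uv,z)
def hit(T,K,uv,z):
    d=T[:3,:3]@np.linalg.solve(K,[*uv,1.]);o=T[:3,3];return (o+d*(z-o[2])/d[2])
def proj(T_cw,K,P):
    q=T_cw[:3,:3]@np.asarray(P,float)+T_cw[:3,3];q=K@q;return q[:2]/q[2]
def wristT():
    from scipy.spatial.transform import Rotation as R
    s=env.state();T=np.eye(4);T[:3,:3]=R.from_euler('xyz',s['tcp_rot']).as_matrix();T[:3,3]=s['eef_pos']
    c=env.camera_params("wrist");return T@c["mount"],c["mtx"]
E
python3 - <<'E'
import numpy as np,cv2
from h import *
p=np.load("pics/top0.npz")["p"]
cv2.imwrite("pics/top0c.png",cv2.resize(p[138:262,228:398],None,fx=4.7,fy=4.7,interpolation=cv2.INTER_CUBIC)[...,::-1])
for uv in [(247,146),(390,157),(381,254),(235,241)]:print(ray("top",uv,12).round(1))
for uv in [(273,209),(210,285),(290,300)]:print(ray("top",uv,26).round(1))
E
```

```text
[724.7 190.1  12. ]
[ 696.2 -138.    12. ]
[ 474.9 -111.7   12. ]
[505.2 210.8  12. ]
[574.3 126.   26. ]
[408.9 258.8  26. ]
[376.6  86.4  26. ]
```

View pics/top0c.png

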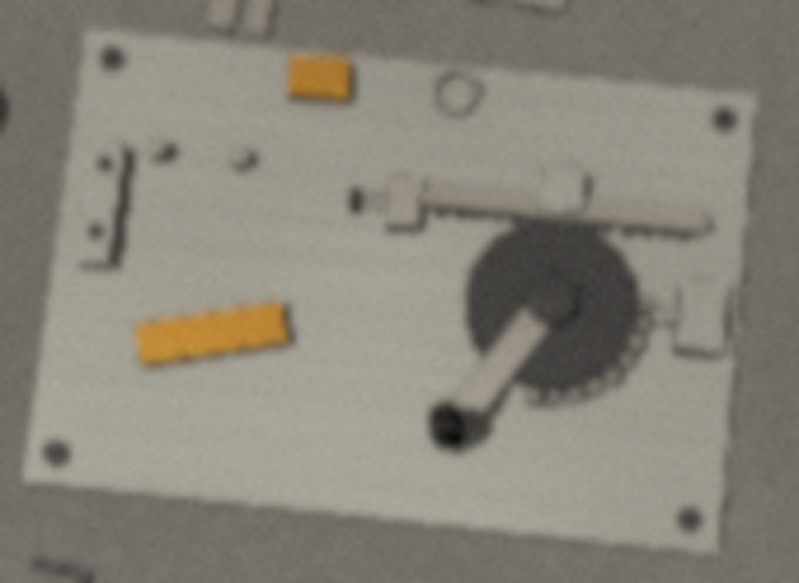

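The crop confirms it. The 70x20 bar lies on the plate (crop corners (136,323), (283,301), (290,342), (145,366)), short of the two pins (163,152) and (243,158) and the end stop (~(110,205)). The handle top is at (450,425) and the hub at (553,297). Next I'll fit the fixture pose.

```bash
cat >> h.py <<'E'
def rigid(A,B):
    """2D yaw,t with B=R A+t"""
    A=np.array(A,float);B=np.array(B,float);a=A-A.mean(0);b=B-B.mean(0)
    th=np.arctan2((a[:,0]*b[:,1]-a[:,1]*b[:,0]).sum(),(a*b).sum())
    R=np.array([[np.cos(th),-np.sin(th)],[np.sin(th),np.cos(th)]]);t=B.mean(0)-R@A.mean(0)
    return th,R,t,(B-(A@R.T+t))
E
python3 - <<'E'
from h import *
f=lambda c:((c[0]+.5)/4.7+227.5,(c[1]+.5)/4.7+137.5)
pts=[((75,140),(85,30),12),((75,-190),(755,93),12),((-150,-190),(718,552),12),((-150,140),(24,482),12),((-41,-100),(553,297),40),((15,95),(162,148),28),((15,55),(241,155),28)]
W=[ray("top",f(c),z)[:2] for _,c,z in pts]
th,R,t,r=rigid([a for a,_,_ in pts],W);print(th,t,r.round(1))
w=lambda x,y:(R@[x,y]+t).round(1)
print("nest",w(0,75),"pivot",w(-41,-100),"pad",w(0,0))
a=np.radians(149);print("handle pred",w(-41+80*np.cos(a),-100+80*np.sin(a)),"meas",ray("top",f((450,424)),80))
B=np.array([ray("top",f(c),26)[:2] for c in [(136,323),(283,301),(290,342),(145,366)]])
m=B.mean(0);print("bar",m,"in fix",R.T@(m-t));v=(B[0]+B[3]-B[1]-B[2])/2;print(np.linalg.norm(v),np.arctan2(-v[0],v[1]))
E
```

```text
-0.10549337332931823 [640.81500316  61.42367264] [[-0.6  0.5]
 [-0.1  1.5]
 [ 1.   1.5]
 [ 0.7 -0.5]
 [-0.5  0.1]
 [-0.6 -2.4]
 [-0.  -0.5]]
nest [648.7 136. ] pivot [589.5 -33.7] pad [640.8  61.4]
handle pred [525.7  14.5] meas [523.86829299  13.97245515  80.        ]
bar [575.52093873 125.94701371] in fix [-71.72524392  57.28931644]
69.48392054524312 0.15356556691116122
```

>>> drive_tool(deltas="0.16 0.3 0 0.0187;0.16 0.3 0 0.0187;0.16 0.3 0 0.0187;0.16 0.3 0 0.0187;0.16 0.3 0 0.0187;0.16 0.3 0 0.0187;0.16 0.3 0 0.0187;0.16 0.3 0 0.0187")

```text
t: 0.77
eef_pos: [320.7, -353.1, 231.5]
tcp_rot: [-3.141, -0.0, 0.785]
ft_force: [0.5, 0.1, -0.1]
opening: 0.998
grip_force: 0.0
```

>>> drive_tool(deltas="0.16 0.3 0 0.0187;0.16 0.3 0 0.0187;0.16 0.3 0 0.0187;0.16 0.3 0 0.0187;0.16 0.3 0 0.0187;0.16 0.3 0 0.0187;0.16 0.3 0 0.0187;0.16 0.3 0 0.0187")

```text
t: 1.43
eef_pos: [448.7, -113.0, 231.6]
tcp_rot: [-3.142, 0.0, 1.256]
ft_force: [1.0, -0.3, -0.2]
opening: 1.002
grip_force: 0.0
```

>>> drive_tool(deltas="0.16 0.3 0 0.0187;0.16 0.3 0 0.0187;0.16 0.3 -0.1 0.0187;0.16 0.3 -0.1 0.0187;0.16 0.3 -0.1 0.0187;0.16 0.3 -0.1 0.0187;0.16 0.3 -0.1 0.0187;0.16 0.3 0 0.0187;0 0 0 0")

```text
t: 2.18
eef_pos: [577.9, 129.5, 180.6]
tcp_rot: [3.142, -0.001, 1.729]
ft_force: [-0.6, 0.1, 0.2]
opening: 1.003
grip_force: 0.0
```

```bash
python3 - <<'E'
from h import *
T,K=wristT();p,d=env.read_camera("wrist");s=env.state();print(s['t'],s['eef_pos'],s['tcp_rot'],s['joints'],s['ft_force'])
np.savez("pics/w1.npz",p=p,d=d,T=T,K=K);cv2.imwrite("pics/w1.png",cv2.resize(p,(800,500),interpolation=cv2.INTER_CUBIC)[...,::-1])
E
```

```text
2.2333 [576.79319902 127.58123575 180.64955451] [-3.14073385e+00 -1.79984435e-04  1.72640867e+00] [ 1.05837461e-01  4.98042374e-01  1.70189111e+00  1.69375513e-04
  9.42525872e-01 -4.98745637e-02] [ 0.68656362 -1.23074404 -0.23490253]
```

View pics/w1.png

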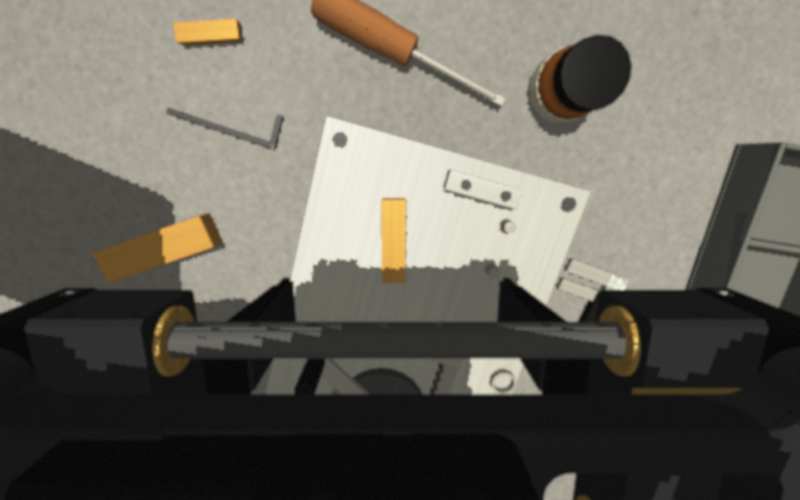

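The wrist view shows the bar spanning (381..406, 199..282), nearly parallel to the fingers. The end stop has corners (444,188) and (516,208) on its near side, and the pin tops are at (507,226) and (493,269). I'll measure these.

```bash
python3 - <<'E'
from h import *
z=np.load("pics/w1.npz");T,K,p=z["T"],z["K"],z["p"]
g=lambda u,v,h:hit(T,K,((u+.5)/1.25-.5,(v+.5)/1.25-.5),h)[:2]
# bar by colour, top face plane
hsv=cv2.cvtColor(p,cv2.COLOR_RGB2HSV);m=cv2.inRange(hsv,(10,110,60),(30,255,255));m[:150]=0;m[240:]=0;m[:,:290]=0;m[:,340:]=0
c=max(cv2.findContours(m,0,2)[0],key=cv2.contourArea);b=cv2.boxPoints(cv2.minAreaRect(c));print(b)
W=np.array([hit(T,K,q,26)[:2] for q in b]);print("bar",W.mean(0),W.round(1))
e=sorted([(np.linalg.norm(W[i]-W[i-1]),(W[i]-W[i-1])) for i in range(4)],key=lambda x:x[0]);v=e[-1][1];v=v*np.sign(v[1]);print(e[-1][0],e[0][0],np.arctan2(-v[0],v[1]))
pts=[((75,140),(590,191),12),((-150,140),(327,117),12),((15,95),(507,225),28),((-45+0,110),(444,189),28),((15,126),(521,188),28)]
print("pin",g(507,225,28),"pin2",g(493,268,28))
th,R,t,r=rigid([a for a,_,_ in pts[:3]],[g(*q,h) for _,q,h in pts[:3]]);print(th,t,r.round(1),"nest",R@[0,75]+t)
for xy,nm in(((15,95),'p1'),((15,55),'p2'),((-45,110),'es1'),((15,110),'es2')):
    P=np.append(R@xy+t,28);print(nm,proj(np.linalg.inv(T),K,P)*1.25)
E
python3 - <<'E'
import numpy as np,cv2
p=np.load("pics/w1.npz")["p"]
cv2.imwrite("pics/w1c.png",cv2.resize(p[85:240,230:480],None,fx=3.2,fy=3.2,interpolation=cv2.INTER_CUBIC)[...,::-1])
E
```

```text
[[304.81857 224.97852]
 [306.02347 158.7095 ]
 [324.50827 159.0456 ]
 [323.30338 225.3146 ]]
bar [575.93478735 127.99371772] [[571.1  92.5]
 [562.1 160.8]
 [580.3 163.4]
 [590.2  95.2]]
68.9054931122508 18.314860654099675 0.14504880837695835
pin [663.55973647 155.76935671] pin2 [660.18730853 118.99777506]
-0.10812337979567357 [640.51073212  61.52861765] [[-0.3 -0.4]
 [ 2.4 -1. ]
 [-2.1  1.4]] nest [648.60419441 136.09064463]
p1 [509.06054877 227.00514638]
p2 [493.11555393 273.1656621 ]
es1 [442.77691402 188.9359337 ]
es2 [515.28310023 208.99095525]
```

View pics/w1c.png

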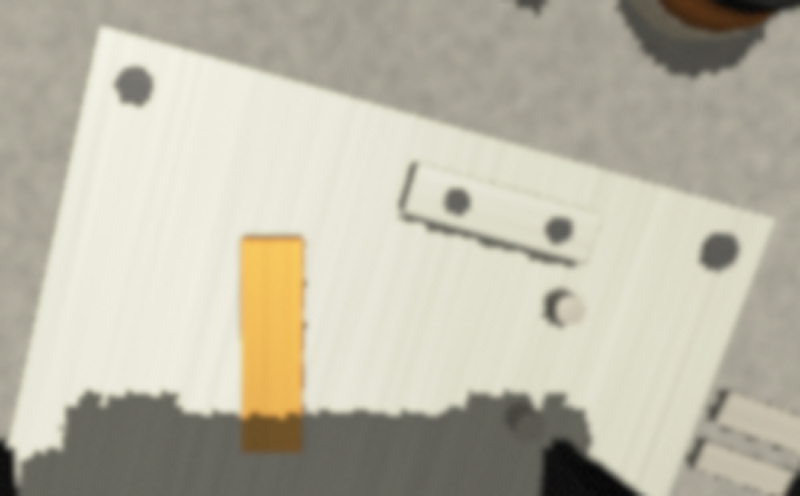

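>>> drive_tool(deltas="0 0 -0.3 0;0 0 -0.3 0;0 0 -0.3 0;0 0 -0.3 0;0 0 -0.2 0;0 0 -0.07 0;0 0 0 0")

```text
t: 2.82
eef_pos: [575.5, 124.5, 33.4]
tcp_rot: [-3.139, -0.0, 1.722]
ft_force: [0.5, -0.5, 1.0]
opening: 0.998
grip_force: 0.0
```

>>> drive_tool(deltas="0 0 -0.02 0;0 0 0 0;0 0 0 0;0 0 0 0;0 0 0 0;0 0 0 0;0 0 0 0;0 0 0 0", gripper=1)

```text
t: 3.48
eef_pos: [576.4, 125.4, 32.8]
tcp_rot: [3.141, 0.0, 1.723]
ft_force: [-0.4, 0.4, -0.0]
opening: 0.493
grip_force: 0.0
```

>>> drive_tool(deltas="0 0 0 0;0 0 0 0;0 0 0 0;0 0 0 0;0 0 0 0;0 0 0 0")

```text
t: 3.98
eef_pos: [576.3, 125.3, 32.6]
tcp_rot: [3.142, 0.0, 1.723]
ft_force: [-0.5, -0.2, 0.7]
opening: 0.208
grip_force: 30.0
```

>>> drive_tool(deltas="0.05 0 0 -0.0165;0.09 0 0 -0.0165;0.09 0 0 -0.0165;0.1 0 0 -0.0165;0.1 0.01 0 -0.0165;0.1 0.01 0 0;0.09 0.01 0 0;0.05 0.01 0 0;0 0 0 0;0 0 0 0")

```text
t: 4.82
eef_pos: [642.9, 129.1, 32.6]
tcp_rot: [-3.14, 0.001, 1.464]
ft_force: [-4.2, -1.5, 3.2]
opening: 0.206
grip_force: 36.6
```

```bash
python3 - <<'E'
from h import *
T,K=wristT();p,d=env.read_camera("wrist");s=env.state();print(s['t'],s['eef_pos'],s['tcp_rot'],s['ft_force'],s['opening'])
np.savez("pics/w2.npz",p=p,d=d,T=T,K=K);cv2.imwrite("pics/w2.png",cv2.resize(p[60:320,190:530],(784,600),interpolation=cv2.INTER_CUBIC)[...,::-1])
E
```

```text
4.8667 [642.91825409 129.11492919  32.63772744] [-3.14058042e+00  4.35727977e-04  1.46378653e+00] [-4.71281123 -1.49537384  3.06026723] 0.2053988645641895
```

View pics/w2.png

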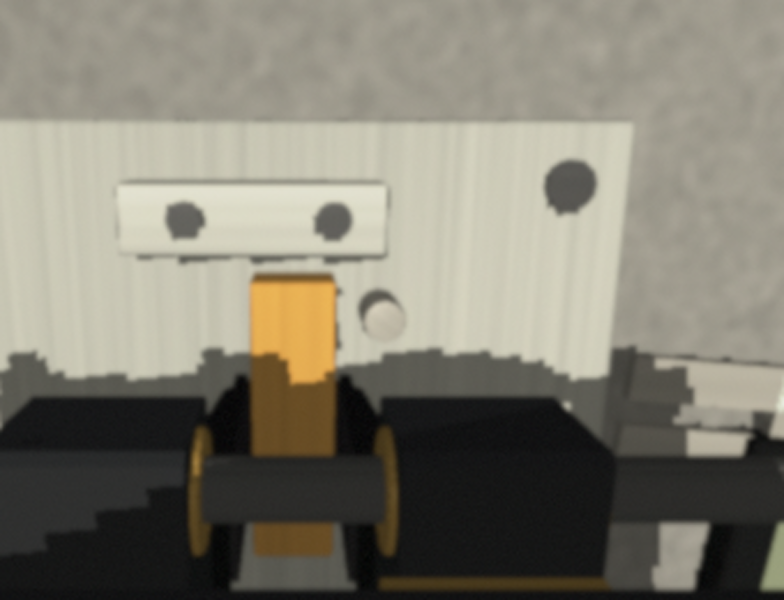

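The bar is held parallel to the fixture. The gap to the pin (363 vs 335 px) is about 6.5 mm, and the gap to the end stop (280 vs 256 px) is about 5 mm. I'll close both gently.

>>> drive_tool(deltas="0.02 0 0 0;0.02 0 0 0;0.02 -0.005 0 0;0.01 0 0 0;0 0 0 0")

```text
t: 5.28
eef_pos: [644.1, 129.1, 32.6]
tcp_rot: [-3.127, 0.002, 1.464]
ft_force: [-32.7, -0.7, 23.6]
opening: 0.207
grip_force: 47.3
```

>>> drive_tool(deltas="0 0.015 0 0;0 0.015 0 0;0 0.01 0 0;0 0 0 0")

```text
t: 5.62
eef_pos: [649.4, 133.1, 32.6]
tcp_rot: [-3.14, 0.0, 1.464]
ft_force: [-7.8, 0.4, 6.8]
opening: 0.208
grip_force: 30.0
```

>>> drive_tool(deltas="0 0.01 0 0;0 0.01 0 0;0 0 0 0")

```text
t: 5.87
eef_pos: [649.5, 134.1, 32.6]
tcp_rot: [-3.14, 0.001, 1.464]
ft_force: [-7.3, -5.7, 6.3]
opening: 0.205
grip_force: 30.0
```

```bash
python3 - <<'E'
from h import *
T,K=wristT();p,d=env.read_camera("wrist");s=env.state();print(s['t'],s['eef_pos'],s['tcp_rot'],s['ft_force'],s['opening'])
np.savez("pics/w3.npz",p=p,d=d,T=T,K=K);cv2.imwrite("pics/w3.png",cv2.resize(p[120:300,270:390],(400,600),interpolation=cv2.INTER_CUBIC)[...,::-1])
E
```

```text
5.9167 [649.52768221 134.15396856  32.62245843] [-3.13958294e+00  1.19644434e-03  1.46387558e+00] [-7.22622529 -6.93039912  5.52371589] 0.20834608641673807
```

View pics/w3.png

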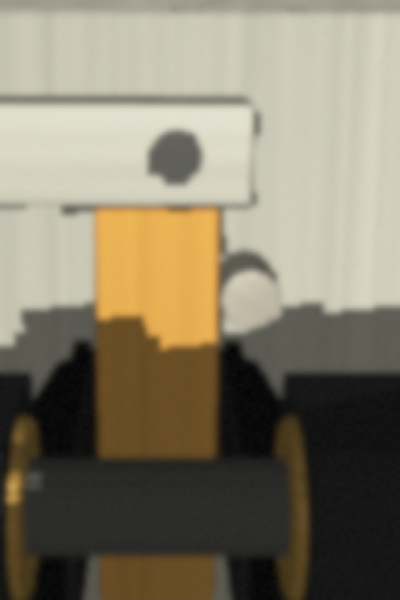

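The bar's end meets the stop face (row 207) and its side meets the pin (column 220), and both forces show contact. I'll press a little more, then release.

>>> drive_tool(deltas="0.01 0.01 0 0;0 0 0 0;0 0 0 0")

```text
t: 6.17
eef_pos: [649.7, 134.5, 32.6]
tcp_rot: [-3.137, 0.002, 1.464]
ft_force: [-10.7, -9.4, 9.7]
opening: 0.207
grip_force: 30.0
```

>>> drive_tool(deltas="0 0 0 0;0 0 0 0;0 0 0 0;0 0 0 0;0 0 0.1 0;0 0 0.2 0;0 0 0.2 0;0 0 0.2 0;0 0 0 0", gripper=0.6)

```text
t: 6.92
eef_pos: [653.1, 136.2, 107.3]
tcp_rot: [3.135, -0.001, 1.464]
ft_force: [0.5, -0.3, -0.2]
opening: 0.399
grip_force: 0.0
```

```bash
python3 - <<'E'
from h import *
T,K=wristT();p,d=env.read_camera("wrist");s=env.state();print(s['t'],s['eef_pos'],s['tcp_rot'],s['ft_force'],s['opening'])
np.savez("pics/w4.npz",p=p,d=d,T=T,K=K);cv2.imwrite("pics/w4.png",cv2.resize(p[60:320,200:470],(623,600),interpolation=cv2.INTER_CUBIC)[...,::-1])
E
```

```text
6.9667 [652.39972461 136.07496319 105.31481633] [ 3.13723073e+00 -9.68389071e-04  1.46377525e+00] [-0.34498137  0.98700996 -1.07167862] 0.3985448537240409
```

View pics/w4.png

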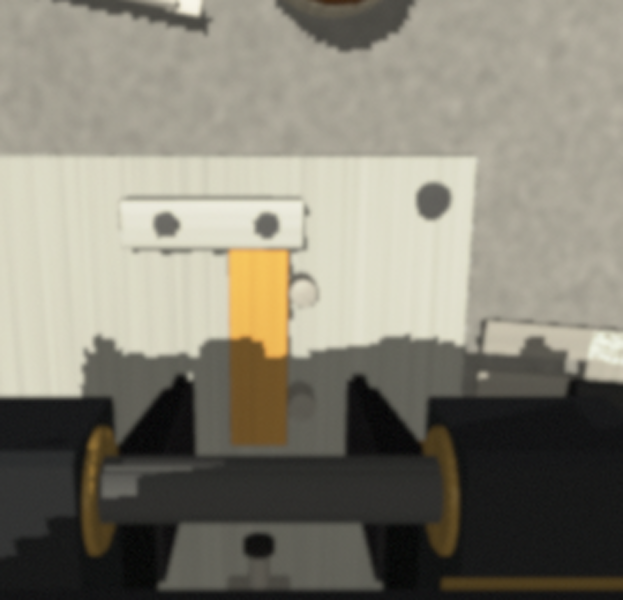

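The bar is home: its end is on the stop (row 250) and its side along both pins (column 289). Now to the handle at about (525,14), turning so the fingers close along the swing.

>>> drive_tool(deltas="-0.09 -0.087 0.1 0.0357;-0.09 -0.087 0.1 0.0357;-0.09 -0.087 0.1 0.0357;-0.09 -0.087 0 0.0357;-0.09 -0.087 0 0.0357;-0.09 -0.087 0 0.0357;-0.09 -0.087 0 0.0357;-0.09 -0.087 0 0.0357;-0.09 -0.087 0 0.0357;-0.09 -0.087 0 0.0357", gripper=0.25)

```text
t: 7.8
eef_pos: [560.6, 48.5, 132.1]
tcp_rot: [-3.141, -0.001, 2.591]
ft_force: [-0.1, 1.0, 0.0]
opening: 0.754
grip_force: 0.0
```

>>> drive_tool(deltas="-0.09 -0.087 0 0.0357;-0.09 -0.087 0 0.0357;-0.09 -0.087 0 0.0357;-0.09 -0.087 0 0.0357;0 0 0 0;0 0 0 0")

```text
t: 8.3
eef_pos: [525.3, 13.9, 132.4]
tcp_rot: [3.141, -0.0, 3.03]
ft_force: [0.5, -0.1, 0.0]
opening: 0.751
grip_force: 0.0
```

```bash
python3 - <<'E'
from h import *
T,K=wristT();p,d=env.read_camera("wrist");s=env.state();print(s['t'],s['eef_pos'],s['tcp_rot'],s['ft_force'],s['opening'],s['joints'])
np.savez("pics/w5.npz",p=p,d=d,T=T,K=K);cv2.imwrite("pics/w5.png",cv2.resize(p,(800,500),interpolation=cv2.INTER_CUBIC)[...,::-1])
for P in [(525,14.3,80),(589.5,-33.7,40)]:print(proj(np.linalg.inv(T),K,P)*1.25)
E
```

```text
8.35 [525.67098934  14.13672585 132.51365132] [3.14142079e+00 6.43650957e-05 3.02959841e+00] [-0.16337311 -0.0029794  -0.51619916] 0.7497324082412774 [-9.88459210e-02  4.81949509e-01  1.90633995e+00  2.49995604e-04
  7.53236595e-01 -1.55783037e+00]
[396.97649467 277.53040786]
[338.90469364 355.21725131]
```

View pics/w5.png

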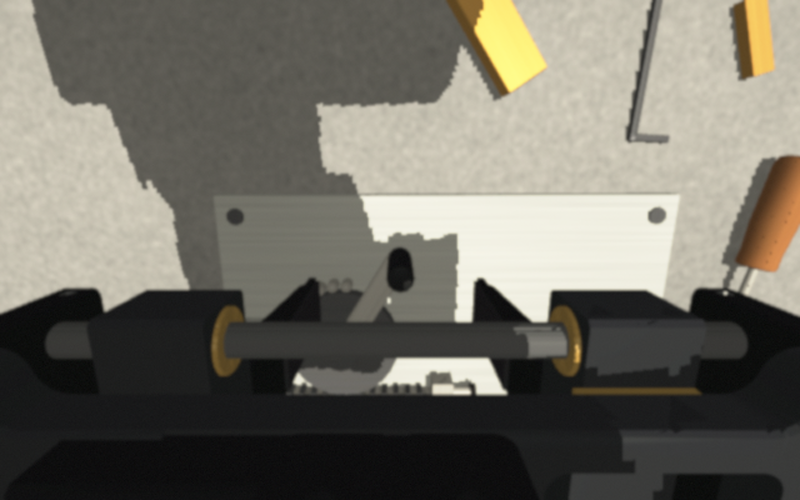

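The handle top is at (401,280), against a prediction of (397,278), and lies centred between the fingers. Descending and pinching.

>>> drive_tool(deltas="0 0 -0.2 0;0 0 -0.2 0;0 0 -0.2 0;0 0 -0.1 0;0 0 -0.02 0;0 0 0 0;0 0 0 0;0 0 0 0;0 0 0 0;0 0 0 0", gripper=0.6)

```text
t: 9.18
eef_pos: [525.7, 14.0, 61.3]
tcp_rot: [3.141, 0.001, 3.034]
ft_force: [-0.3, -0.1, -0.3]
opening: 0.397
grip_force: 0.0
```

>>> drive_tool(deltas="0 0 0 0;0 0 0 0;0 0 0 0;0 0 0 0;0 0 0 0;0 0 0 0;0 0 0 0;0 0 0 0", gripper=1)

```text
t: 9.85
eef_pos: [525.4, 14.5, 60.8]
tcp_rot: [3.141, 0.0, 3.034]
ft_force: [0.4, 5.5, 1.9]
opening: 0.162
grip_force: 30.0
```

>>> drive_tool(deltas="-0.025 -0.036 0 0;-0.024 -0.036 0 0;0 0 0 0")

```text
t: 10.1
eef_pos: [520.3, 6.7, 60.7]
tcp_rot: [3.141, -0.0, 3.034]
ft_force: [-0.6, 1.5, 1.3]
opening: 0.161
grip_force: 30.0
```

>>> drive_tool(deltas="-0.021 -0.039 0 0;-0.02 -0.039 0 0;0 0 0 0")

```text
t: 10.35
eef_pos: [516.2, -1.3, 60.7]
tcp_rot: [3.141, 0.0, 3.033]
ft_force: [-0.3, 4.3, 3.1]
opening: 0.163
grip_force: 30.0
```

>>> drive_tool(deltas="-0.016 -0.041 0 0;-0.015 -0.041 0 0;0 0 0 0")

```text
t: 10.6
eef_pos: [513.1, -9.7, 60.7]
tcp_rot: [-3.142, -0.0, 3.033]
ft_force: [0.1, 0.7, 2.1]
opening: 0.166
grip_force: 30.0
```

>>> drive_tool(deltas="-0.012 -0.042 0 0;-0.011 -0.043 0 0;0 0 0 0")

```text
t: 10.85
eef_pos: [511.0, -18.2, 60.7]
tcp_rot: [3.141, 0.0, 3.033]
ft_force: [0.4, 3.5, 2.6]
opening: 0.159
grip_force: 30.0
```

>>> drive_tool(deltas="-0.007 -0.043 0 0;-0.006 -0.044 0 0;0 0 0 0")

```text
t: 11.1
eef_pos: [509.9, -27.0, 60.7]
tcp_rot: [-3.141, 0.001, 3.033]
ft_force: [0.8, 1.2, 1.9]
opening: 0.162
grip_force: 30.0
```

>>> drive_tool(deltas="-0.002 -0.044 0 0;-0.002 -0.044 0 0;0 0 0 0")

```text
t: 11.35
eef_pos: [509.6, -35.7, 60.7]
tcp_rot: [3.141, 0.001, 3.033]
ft_force: [2.5, 4.1, 0.8]
opening: 0.161
grip_force: 30.0
```

>>> drive_tool(deltas="0.003 -0.044 0 0;0.003 -0.044 0 0;0 0 0 0")

```text
t: 11.6
eef_pos: [510.4, -44.7, 60.7]
tcp_rot: [-3.141, 0.001, 3.034]
ft_force: [5.2, 2.4, -0.6]
opening: 0.164
grip_force: 30.0
```

>>> drive_tool(deltas="0.008 -0.043 0 0;0.008 -0.043 0 0;0 0 0 0")

```text
t: 11.85
eef_pos: [512.0, -52.9, 60.7]
tcp_rot: [3.141, 0.001, 3.033]
ft_force: [4.1, 4.8, 0.1]
opening: 0.164
grip_force: 30.0
```

>>> drive_tool(deltas="0.012 -0.042 0 0;0.013 -0.043 0 0;0 0 0 0")

```text
t: 12.1
eef_pos: [514.7, -61.5, 60.7]
tcp_rot: [3.141, 0.001, 3.033]
ft_force: [5.4, 4.9, -1.0]
opening: 0.162
grip_force: 30.0
```

>>> drive_tool(deltas="0.016 -0.04 0 0;0 0 0 0")

```text
t: 12.27
eef_pos: [516.4, -65.5, 60.7]
tcp_rot: [-3.142, 0.002, 3.034]
ft_force: [4.9, 4.0, -0.2]
opening: 0.164
grip_force: 30.0
```

>>> drive_tool(deltas="0.008 -0.018 0 0;0 0 0 0")

```text
t: 12.43
eef_pos: [517.0, -66.9, 60.7]
tcp_rot: [3.141, 0.001, 3.033]
ft_force: [5.6, 6.0, -1.0]
opening: 0.166
grip_force: 30.0
```

>>> drive_tool(deltas="0.004 -0.009 0 0;0 0 0 0")

```text
t: 12.6
eef_pos: [517.2, -67.5, 60.6]
tcp_rot: [3.141, 0.001, 3.033]
ft_force: [5.2, 9.2, -0.2]
opening: 0.164
grip_force: 30.0
```

>>> drive_tool(deltas="0.004 -0.009 0 0;0 0 0 0")

```text
t: 12.77
eef_pos: [517.4, -68.1, 60.6]
tcp_rot: [3.141, 0.0, 3.033]
ft_force: [4.5, 10.0, 0.6]
opening: 0.166
grip_force: 30.0
```

>>> drive_tool(deltas="0.004 -0.009 0 0;0 0 0 0;0 0 0 0")

```text
t: 13.02
eef_pos: [517.7, -68.8, 60.6]
tcp_rot: [3.141, 0.0, 3.034]
ft_force: [4.8, 11.7, -0.2]
opening: 0.161
grip_force: 30.0
```

```bash
python3 - <<'E'
from h import *
from scipy.optimize import least_squares as L
s=env.state();print(s['t'],s['eef_pos'],s['ft_force'])
P=np.array([(525.4,14.5),(520.3,6.7),(516.2,-1.3),(513.1,-9.7),(511,-18.2),(509.9,-27),(509.6,-35.7),(510.4,-44.7),(512,-52.9),(514.7,-61.5),(516.4,-65.5),(517.4,-68.1),s['eef_pos'][:2]])
r=L(lambda c:np.hypot(*(P-c).T)-80,(589.5,-33.7));print(r.x,r.fun.round(2))
a=np.unwrap(np.arctan2(*(P-r.x).T[::-1]));print((a-a[0]).round(3), np.degrees(a[0])+6.08)
p,d=env.read_camera("top");cv2.imwrite("pics/top1.png",cv2.resize(p[138:262,228:398],None,fx=4.7,fy=4.7,interpolation=cv2.INTER_CUBIC)[...,::-1])
p,d=env.read_camera("side");cv2.imwrite("pics/side1.png",cv2.resize(p[100:300,180:480],None,fx=2.6,fy=2.6,interpolation=cv2.INTER_CUBIC)[...,::-1])
E
```

```text
13.0167 [517.74191814 -68.7853271   60.59518939] [ 4.76342103 11.65777921 -0.15631642]
[589.55572726 -33.33366802] [ 0.03 -0.01  0.05  0.03  0.   -0.09 -0.01 -0.03 -0.01 -0.02 -0.08  0.09
  0.09]
[0.    0.117 0.229 0.341 0.45  0.561 0.67  0.783 0.888 1.001 1.055 1.09
 1.099] 149.37227175034852
```

View pics/top1.png

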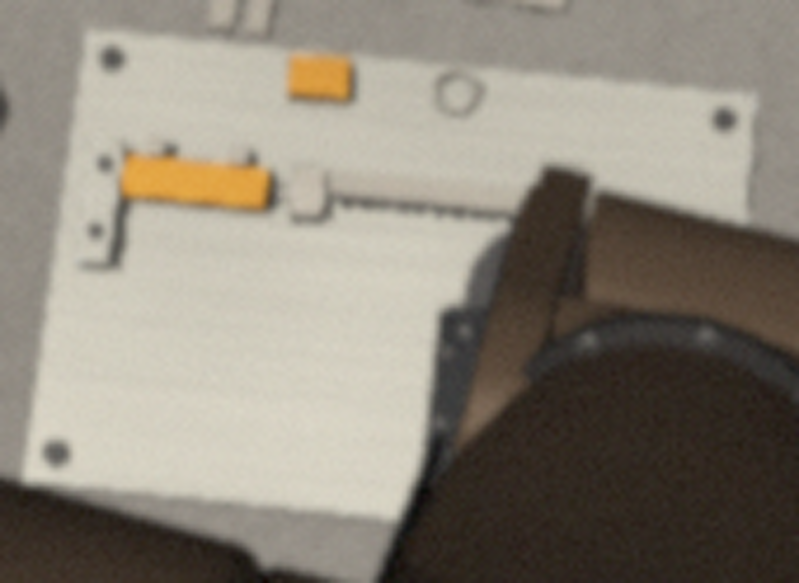

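The top view shows the bar home on the stop and pins, with the pad jaw (308,193) advanced onto its end. I'll check the lever angle from the jaw's travel by template matching, and also from depth.

```bash
python3 - <<'E'
from h import *
a=np.load("pics/top0.npz")["p"];b=np.mean([env.read_camera("top")[0].astype(float) for _ in range(3)],0)
up=lambda q:cv2.resize(cv2.cvtColor(q.astype(np.uint8),cv2.COLOR_RGB2GRAY)[130:230,228:398],None,fx=8,fy=8,interpolation=cv2.INTER_CUBIC)
A,B=up(a),up(b)
# jaw in 8x crop: crop4.7 (405,200)->
cx,cy=405/4.7*8,(200/4.7+8)*8
for w,h in((40,56),(32,48),(50,60)):
    t=A[int(cy-h):int(cy+h),int(cx-w):int(cx+w)]
    r=cv2.matchTemplate(B,t,cv2.TM_CCOEFF_NORMED);_,m,_,l=cv2.minMaxLoc(r)
    p0=np.array([cx/8+228,cy/8+130]);p1=p0+(np.array(l)-[int(cx-w),int(cy-h)])/8
    D=ray("top",p1,31)-ray("top",p0,31);print(m,p1,D.round(2),"travel",D[:2]@[.1068,.9943])
s=env.state();print(s['t'],s['eef_pos'],s['ft_force'])
E
```

```text
0.962900698184967 [293.92021277 178.42819149] [ 5.15 45.17  0.  ] travel 45.45959314933094
0.9541249871253967 [293.92021277 178.42819149] [ 5.15 45.17  0.  ] travel 45.45959314933094
0.9553064703941345 [293.92021277 178.55319149] [ 4.87 45.16  0.  ] travel 45.42650259446001
13.2667 [517.76329313 -68.81399047  60.58253575] [ 4.47454965 12.46286455 -0.30527439]
```

View pics/side1.png

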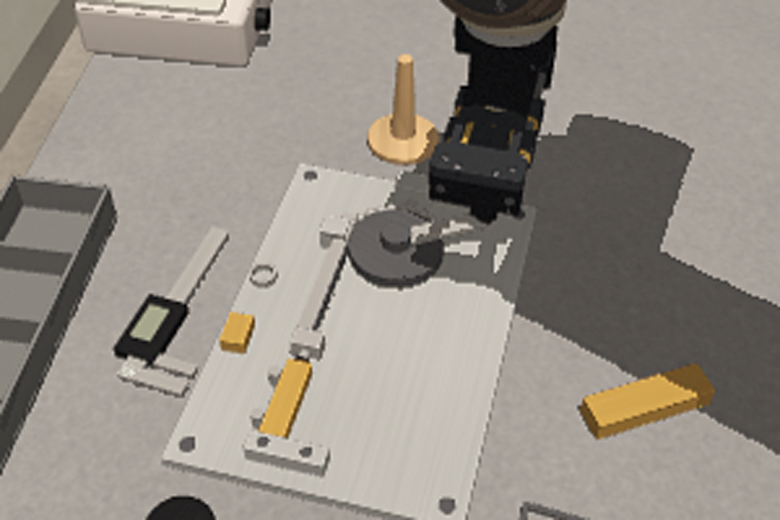

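The side view shows the bar against both pins and the stop, the pad pressing its end, and the bystanders untouched. The jaw has travelled 45.4 mm (5 × 9 mm), the kinematics give 1.10 rad, and the force step at the fifth notch was felt. Handing in.

```bash
python3 -c "
from cell import env
print(env.job_done())"
```

```text
the job is handed in; nothing more can be done
None
```

The job is handed in: the bar is home against both pins and the end stop, with the pad pressing on it. The gripper still holds the lever at the fifth click (about 1.10 rad, 45.4 mm of pad travel), and one finger briefly caught a stop pin (about 33 N) on the way in.

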